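Walk the tube block round to the reader's fence

ROBOT

A 7-joint arm with a two-finger parallel gripper is mounted at the origin on the work surface. World frame = base frame: x ahead of the robot, y to its left, z up, the work surface at z = 0. Lengths are in m, angles in rad, forces in N, time in s.
With the tool pointing down it reaches from about 0.425 to 0.875 m from the base axis. Payload 9.9 kg.
Tool frame: the origin (TCP) lies between the finger pads; the fingertips stand 11 mm ahead of it and the grasp point (between the pads) lies 8 mm behind it; y points along the fingers, x is the direction in which the jaws open and shut, and the axes are right-handed (so a half turn about y gives the same grasp; the last joint's range is limited). The gripper opens to 85 mm and grips with 20 to 120 N. Pads are 22 mm wide; open, the fingers measure 114 mm over their backs; the gripper's body (76 mm by 85 mm) begins 54 mm behind the grasp point. The pads swing forward as they close: fully open they stand 13 mm farther back than shut.
Start: joints at [-1.428, 0.576, 0.025, 1.437, -0.015, 1.129, -0.057], TCP at [0.152, 0.658, 0.242] pointing down, gripper open.
Joint ranges: [-2.76, 2.76], [-0.34, 2.15], [-1.52, 1.57], [0.19, 2.46], [-1.09, 4.23], [0.17, 1.99], [-2.82, 2.82]. Speed limits (rad/s): [2.22, 2.22, 3.01, 3.01, 3.14, 3.14, 3.14].

INTERFACE

Orientations are given as [roll, pitch, yaw] about the fixed x, y, z axes, in that order (R = Rz(yaw) Ry(pitch) Rx(roll)).
In Python, from plant import r, read_camera, get_calibration gives the robot as it stands.
- The arm moves only by the tool jog_arm, never from a script. Its argument "increments" is a list that holds one entry, the list of rows, each a list of 7 numbers: the shift along the tool's x, y, z as a fraction of full scale, then the turn, a rotation vector about the tool's x, y, z as a fraction of full scale, then the opening, from -1 (shut) to 1 (fully open), so that 0 is half open. In form: [[[dx, dy, dz, ax, ay, az, gripper], ...]]. A call has 1 to 10 rows; each row is the pose to reach, as a shift and turn from the pose commanded when the call began, along the tool's axes at that moment, turning the shorter way round; what a row does not reach only later rows make up. Full scale, the value 1, is 0.4 m for a shift and 360 degrees for a turn. A row lasts 1/12 s, in which the tool goes at most 41.7 mm and 7.16 degrees, less where a joint would pass 70% of its speed; a pose out of reach is approached as far as the arm can. A call with a number of a shift or a turn outside -1 to 1 is refused whole. A call with a gripper value outside its range is refused whole. The fingers move at their own pace and stop on an object; the grip force is fixed at half the most. Time passes only in rows, so rows that repeat a pose let the fingers close. It gives the time, the measured TCP pose, the force and the opening at its end, in the units of the state.
- r.read_state(): the state, without advancing time (a new reading comes with each control period).
- read_camera(name): name is "side" or "top" or "wrist"; returns the picture (400x640x3 uint8, red, green, blue); there is no depth.
- get_calibration(name): a dict with "vfov" (degrees; the focal length in pixels is half the picture's height over the tangent of half this angle, whatever the lens; pixels are square), "cx", "cy" (the principal point, pixels), "cam_to_world" (4x4, takes a point from camera to world coordinates). Camera axes: x right, y up, looking along -z (the intrinsics and any distortion apply to the point x, -y, -z); pixel columns grow to the right and rows downward; lengths in m; the calibration is good to about 2 mm. A picture is of the moment at which its call begins: read the wrist's pose just before it. get_calibration takes no time and is no camera call; for the wrist camera it gives the pose at the moment of the call.
- r.sign_off(): hands the job in, once; it reports no verdict.
The state is a dict: "time_s": time; "qpos": joint angles; "joint_velocities": joint speeds; "tau": joint torques, N m; "tool_pos": TCP position; "tool_rot": TCP orientation; "ft_force": force on the tool from outside, world axes, zero at the start; "torque": the same for the moment, N m; "gripper_width": finger opening in m.
Only numpy, scipy, OpenCV 4.12 (cv2) and the standard library are available. Lean on these libraries where they do the work, as an engineer would, in place of code of your own. Each camera call takes 0.05 s, during which the arm holds its last target.

TASK

Walk the heavy aluminium tube block round by pushing its sides near the corners, now one and now another, and then push it home, so that one of its long sides (either will do) lies flat against the reader's steel fence with the whole block within the fence's length. Turn it while it is still clear, so that it never runs into the fence skewed, corner first, and never lift or tip it. Leave everything else on the bench where it stands, and finish with the block at rest and the hand clear.

Things in the scene. Friction and masses are not known exactly. Their poses are not given: they have to be found in the camera images.
- tube_block: loose heavy aluminium block to be moved, 130 mm long (its x), 92 mm wide (y), 42 mm tall, 24 dark wells in its top (look only); 0.65 to 1 kg, slides flat on the bench, too wide to grip. Origin at the centre of its underside, z up. Same after half a turn: either long side (46 mm from the centre line) may go to the fence.
- fence: fixed white reader with a steel stop bar (fence) 240 mm long (its x), 14 thick, 28 high along its front. Origin on the bench at the middle of the stop face; the face is the plane y = 0 and looks along -y, where the block starts, centre 180 to 225 mm off. Home: block centre at y = -0.046, its x parallel to this x. Housing 85 mm high, 62 to 162 mm behind the face.
- reagent_bottle: bystander, to be left alone: amber glass bottle with a blue cap, 54 mm across, 105 mm tall, standing near the right side of the work; loose; origin at the centre of its underside
- tube_rack: bystander, to be left alone: blue rack 110 x 65 x 30 mm with white tube caps standing to 38 mm; loose; origin at the centre of its underside
- jar: bystander, to be left alone: clear jar with a white cap, 56 mm across, 60 mm tall, near the robot's end of the fence; loose; origin at the centre of its underside
- spare_insert: bystander, to be left alone: plain small aluminium block without wells, 60 x 45 x 40 mm; not the one to move; loose; origin at the centre of its underside
Things that resemble listed ones, but are neither listed nor needed, are in the scene too. What is shaped like the tube_block but green is not meant.

How it is judged:
By the outcome, as a careful person would: the job done as asked, in the order asked, and still so for the second after the job is handed in, with the robot touching nothing.
It also fails if it takes over 72 s, if anything falls off the work surface, if the arm or the gripper's body presses on something with over 40 N, if the wrist force passes 120 N, or if a joint passes its speed limit or range.

## Working session

There is one attempt and no reset: what is moved stays moved. The work goes in short steps, Python scripts to look and compute and a tool call to move; the robot and the scene stay as the last step left them, time stands still between calls to the robot, and variables do not carry over. Pictures are saved under pics/ and viewed, and the job is handed in when it is done.

Besides the shell and the picture viewer there is one more tool, called after "Call:" as name(argument=value, ...), one argument or row to a line, values as JSON. jog_arm: Moves the arm, as the interface text tells. Its arguments: {"type":"object","properties":{"increments":{"type":"array"}},"required":["increments"]}

```bash
ls; mkdir -p pics; python3 - <<'E'
from plant import r, read_camera, get_calibration
import cv2
for n in ("side","top","wrist"):
    c=get_calibration(n); print(n,c)
    cv2.imwrite(f"pics/{n}0.png",read_camera(n)[:,:,::-1])
print(r.read_state())
E
```

```text
pics
side {'vfov': 52.663844539236415, 'cx': 320.54826577390315, 'cy': 197.17884169786402, 'cam_to_world': array([[ 0.78582207,  0.42238774, -0.45174359,  0.05656351],
       [-0.61812879,  0.56005144, -0.55159694, -0.59720958],
       [ 0.02001187,  0.71269277,  0.70119081,  0.78126448],
       [ 0.        ,  0.        ,  0.        ,  1.        ]])}
top {'vfov': 50.19016987269539, 'cx': 326.7814055476052, 'cy': 192.99470444497825, 'cam_to_world': array([[-0.09317314,  0.96577019, -0.24208822,  0.30289711],
       [-0.99564245, -0.0913182 ,  0.018897  , -0.03507635],
       [-0.0038569 ,  0.242794  ,  0.9700702 ,  1.01385708],
       [ 0.        ,  0.        ,  0.        ,  1.        ]])}
wrist {'vfov': 63.25629567018532, 'cx': 318.9005273710121, 'cy': 200.5119182870926, 'cam_to_world': array([[ 0.22549728, -0.92358934, -0.31005435,  0.07179424],
       [ 0.97424166,  0.21310594,  0.07374986,  0.67620179],
       [-0.00204016, -0.31869826,  0.94785403,  0.37238573],
       [ 0.        ,  0.        ,  0.        ,  1.        ]])}
{'time_s': 0.15, 'qpos': array([-1.42780013,  0.5763458 ,  0.02483432,  1.43773332, -0.01502272,
        1.12898854, -0.0564864 ]), 'joint_velocities': array([ 0.00165584, -0.00113934, -0.0005916 , -0.00331761, -0.00246317,
        0.00147955,  0.00068047]), 'tau': array([ 4.25180900e-03, -7.66265488e+01,  2.25388974e+00, -2.86182618e+01,
        1.57695048e-02,  9.84823855e-03, -2.79847160e-05]), 'tool_pos': array([0.15167676, 0.65739202, 0.24162931]), 'tool_rot': array([-1.57083023e+00,  1.29078222e-03,  1.34404865e+00]), 'ft_force': array([-0.15890898, -0.28318711, -0.62694164]), 'torque': array([-0.0008741 ,  0.04084519,  0.06708357]), 'gripper_width': 0.08523957915819824}
```

View pics/side0.png

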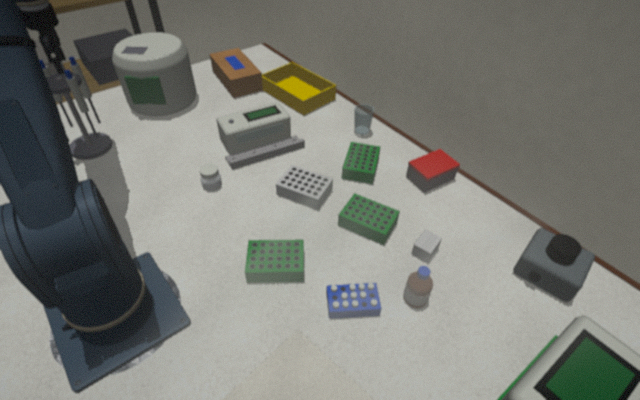

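View pics/top0.png

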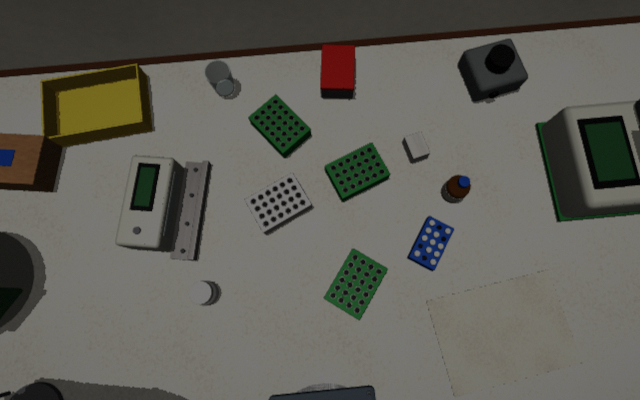

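View pics/wrist0.png

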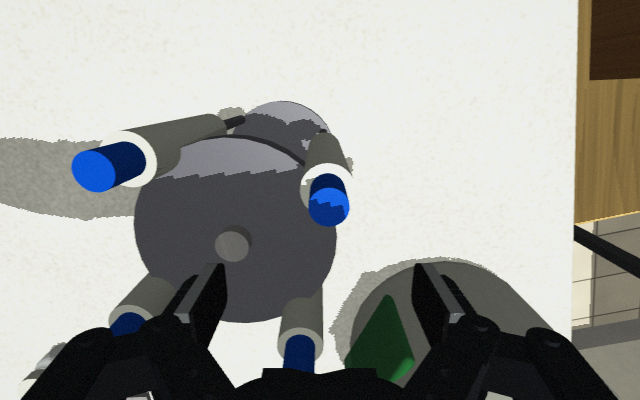

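```bash
cat > h.py <<'E'
import numpy as np, cv2
from plant import r, read_camera, get_calibration
def px(name_or_cal,p):
    c=get_calibration(name_or_cal) if isinstance(name_or_cal,str) else name_or_cal
    T=c["cam_to_world"]; f=200/np.tan(np.radians(c["vfov"]/2))
    q=T[:3,:3].T@(np.asarray(p,float)-T[:3,3])
    return np.array([c["cx"]+f*q[0]/-q[2], c["cy"]+f*(-q[1])/-q[2]])
def ray(name,uv,z):
    c=get_calibration(name); T=c["cam_to_world"]; f=200/np.tan(np.radians(c["vfov"]/2))
    d=T[:3,:3]@np.array([(uv[0]-c["cx"])/f,-(uv[1]-c["cy"])/f,-1]); o=T[:3,3]
    return o+d*(z-o[2])/d[2]
E
python3 - <<'E'
import cv2
im=cv2.imread("pics/top0.png")
cv2.imwrite("pics/crop_top0.png",cv2.resize(im[140:270,110:330],None,fx=3.6,fy=3.6,interpolation=cv2.INTER_CUBIC))
im=cv2.imread("pics/side0.png")
cv2.imwrite("pics/crop_side0.png",cv2.resize(im[90:220,190:350],None,fx=4.5,fy=4.5,interpolation=cv2.INTER_CUBIC))
E
```

```text
(no output)
```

View pics/crop_top0.png

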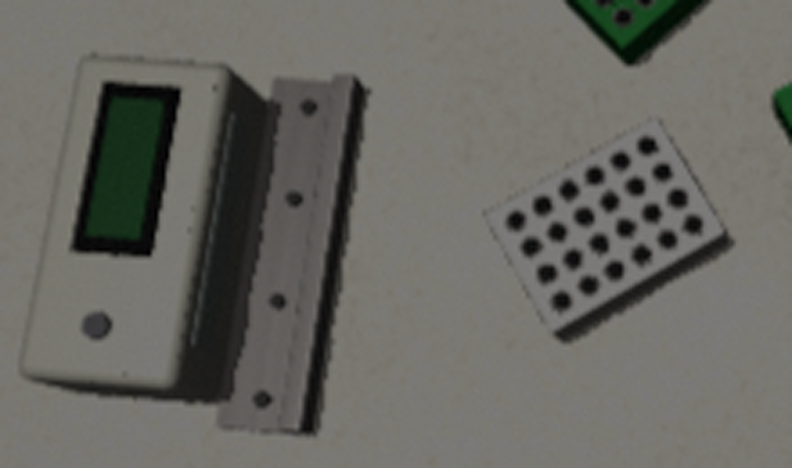

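View pics/crop_side0.png

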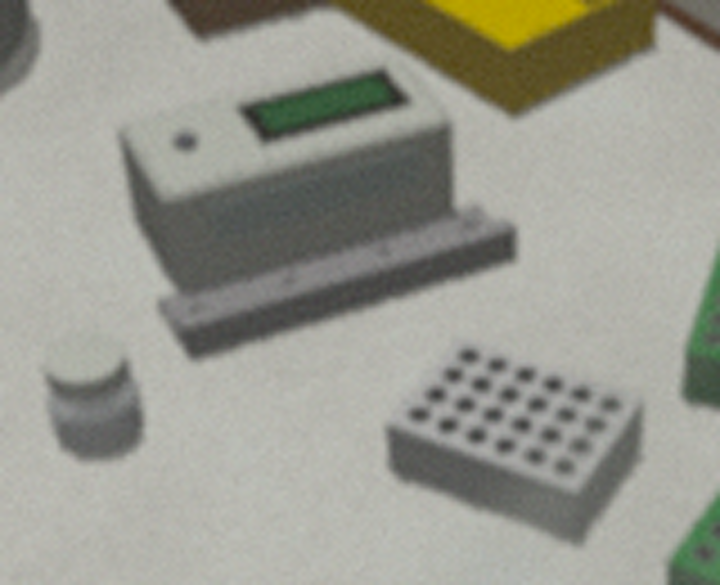

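```bash
cat > m0.py <<'E'
from h import *
def t(u,v): return (110+u/3.6-.36, 140+v/3.6-.36)
def s(u,v): return (190+u/4.5-.39, 90+v/4.5-.39)
bt=[ray("top",t(*p),.042) for p in [(486,212),(657,120),(725,235),(560,330)]]
bs=[ray("side",s(*p),.042) for p in [(388,428),(475,342),(642,402),(578,490)]]
for n,b in (("top",bt),("side",bs)):
    b=np.array(b); print(n,b[:,:2].round(4).tolist(),"c",b.mean(0).round(4),"edges",np.linalg.norm(np.roll(b,-1,0)-b,axis=1).round(4))
print("fence top cam",[ray("top",t(*p),.028).round(4) for p in [(357,77),(306,432)]], "bottom edge z0",[ray("top",t(*p),0).round(4) for p in [(367,92),(318,433)]])
print("fence side cam",[ray("side",s(*p),.028).round(4) for p in [(515,232),(193,334)]],"z0",[ray("side",s(*p),0).round(4) for p in [(515,258),(195,358)]])
for n,uv,z in (("jar top",(205,293),.06),("bottle cap",(463,183),.105),("green near",(357,172),.042),("green up",(280,125),.042),("green low",(356,284),.042),("rack",(431,242),.034),("insert",(415,145),.04),("glass",(228,88),0.0)):
    print(n,ray("top",uv,z).round(3))
E
python3 m0.py
```

```text
top [[0.5502, 0.1386], [0.602, 0.0233], [0.5204, -0.0148], [0.4685, 0.0952]] c [0.5353 0.0606 0.042 ] edges [0.1264 0.0901 0.1216 0.0926]
side [[0.4664, 0.0941], [0.5542, 0.1277], [0.6025, 0.0209], [0.5246, -0.0156]] c [0.5369 0.0568 0.042 ] edges [0.094  0.1171 0.086  0.1242]
fence top cam [array([0.6555, 0.2234, 0.028 ]), array([0.4206, 0.2621, 0.028 ])] bottom edge z0 [array([0.654 , 0.2242, 0.    ]), array([0.4226, 0.2627, 0.    ])]
fence side cam [array([0.6537, 0.22  , 0.028 ]), array([0.4239, 0.2559, 0.028 ])] z0 [array([0.6579, 0.2261, 0.    ]), array([0.4265, 0.2654, 0.    ])]
jar top [0.342 0.231 0.06 ]
bottle cap [ 0.524 -0.354  0.105]
green near [ 0.59  -0.13   0.042]
green up [0.727 0.044 0.042]
green low [ 0.331 -0.099  0.042]
rack [ 0.409 -0.282  0.034]
insert [ 0.645 -0.277  0.04 ]
glass [0.861 0.176 0.   ]
```

```bash
cat >> h.py <<'E'
from scipy.spatial.transform import Rotation as Ro
def plan(p,yaw_deg,pose=None):
    s=r.read_state(); R=Ro.from_euler('xyz',s["tool_rot"]).as_matrix()
    d=R.T@(np.asarray(p)-s["tool_pos"])/0.4
    Rt=Ro.from_euler('xyz',[-90,0,yaw_deg],degrees=True).as_matrix()
    a=Ro.from_matrix(R.T@Rt).as_rotvec()/(2*np.pi)
    n=np.linalg.norm(d)*.4/.0417; m=np.degrees(np.linalg.norm(a)*2*np.pi)/7.16
    print("d",d.round(4).tolist(),"a",a.round(4).tolist(),"rows>=%.1f/%.1f"%(n,m))
def st():
    s=r.read_state(); print("t",round(s["time_s"],2),"pos",s["tool_pos"].round(4),"yaw",np.degrees(s["tool_rot"]).round(1),"F",s["ft_force"].round(1),"w",round(s["gripper_width"],4)); print("q",s["qpos"].round(2))
E
python3 - <<'E'
from h import *
plan([0.30,0.45,0.36],45)
print(px("top",[.45,-.05,0]))
E
```

```text
d [-0.4222, -0.2954, -0.4779] a [0.0001, 0.0889, -0.0002] rows>=6.7/4.5
[328.90236703 236.02952043]
```

Call:
jog_arm(
  increments=[
    [[0,-0.1,0,0,0,0,-1],[0,-0.2,0,0,0,0,-1],[0,-0.3,0,0,0,0,-1],[-0.06,-0.3,-0.07,0,0.013,0,-1],[-0.13,-0.3,-0.15,0,0.026,0,-1],[-0.2,-0.3,-0.22,0,0.04,0,-1],[-0.26,-0.3,-0.3,0,0.055,0,-1],[-0.33,-0.3,-0.38,0,0.07,0,-1],[-0.42,-0.3,-0.48,0,0.09,0,-1],[-0.42,-0.3,-0.48,0,0.09,0,-1]],
  ],
)

```text
time_s: 0.98
tool_pos: [0.3055, 0.445, 0.3629]
tool_rot: [-1.573, -0.0, 0.764]
ft_force: [0.5, 0.6, 1.1]
gripper_width: 0.0003
```

```bash
python3 - <<'E'
from h import *
st(); plan([0.44,-0.03,0.30],-9.4)
E
```

```text
t 0.98 pos [0.3055 0.445  0.3629] yaw [-90.2  -0.   43.8] F [0.5 0.6 1.1] w 0.0003
q [-1.21  0.29  0.22  1.6  -0.06  1.26 -0.22]
d [-0.5783, 0.1599, -1.0898] a [0.0004, 0.1476, 0.0002] rows>=11.9/7.4
```

```bash
python3 - <<'E'
from h import *
plan([0.48,0.2,0.36],15)
E
```

```text
d [-0.1084, 0.0091, -0.744] a [0.0004, 0.0799, 0.0002] rows>=7.2/4.0
```

Call:
jog_arm(
  increments=[
    [[-0.01,0,-0.09,0,0.01,0,-1],[-0.02,0,-0.18,0,0.02,0,-1],[-0.04,0,-0.27,0,0.03,0,-1],[-0.05,0,-0.36,0,0.04,0,-1],[-0.07,0,-0.45,0,0.05,0,-1],[-0.08,0,-0.54,0,0.06,0,-1],[-0.09,0,-0.63,0,0.07,0,-1],[-0.11,0,-0.74,0,0.08,0,-1],[-0.11,0,-0.74,0,0.08,0,-1]],
  ],
)

```text
time_s: 1.73
tool_pos: [0.4812, 0.2017, 0.3627]
tool_rot: [-1.575, -0.002, 0.263]
ft_force: [0.1, -0.8, 0.6]
gripper_width: 0.0002
```

```bash
python3 - <<'E'
from h import *
st(); plan([0.45,-0.03,0.30],-9.4)
cv2.imwrite("pics/wrist1.png",read_camera("wrist")[:,:,::-1])
print(get_calibration("wrist")["cam_to_world"].round(3).tolist())
E
```

```text
t 1.73 pos [0.4812 0.2017 0.3627] yaw [-90.2  -0.1  15.1] F [ 0.1 -0.8  0.6] w 0.0002
q [-0.82  0.27  0.45  1.65 -0.12  1.25 -0.09]
d [-0.2263, 0.1585, -0.5384] a [0.0005, 0.068, 0.0004] rows>=5.8/3.4
[[0.965, -0.25, -0.085, 0.458], [0.264, 0.913, 0.31, 0.284], [0.0, -0.321, 0.947, 0.493], [0.0, 0.0, 0.0, 1.0]]
```

View pics/wrist1.png

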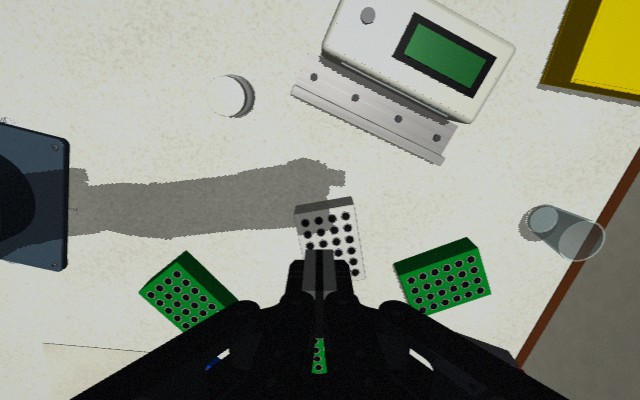

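```bash
python3 - <<'E'
import cv2
im=cv2.imread("pics/wrist1.png")
cv2.imwrite("pics/wrist1c.png",cv2.resize(im[50:290,270:470],None,fx=2.5,fy=2.5,interpolation=cv2.INTER_CUBIC))
E
```

```text
(no output)
```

View pics/wrist1c.png

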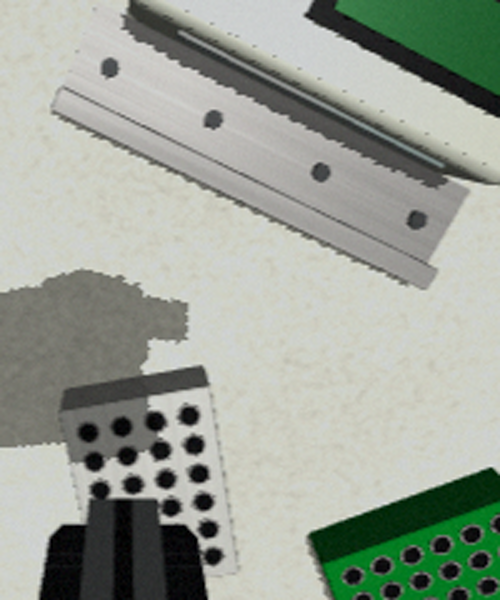

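```bash
python3 - <<'E'
from h import *
c=lambda u,v:(270+u/2.5-.3,50+v/2.5-.3)
a=[ray("wrist",c(*p),.028) for p in [(51,109),(429,289)]]
print(a, np.linalg.norm(a[1]-a[0]), np.degrees(np.arctan2(*(a[1]-a[0])[[1,0]])), (a[0]+a[1])/2)
b=[ray("wrist",c(*p),.042) for p in [(60,411),(208,387),(240,573)]]
print(b,[np.linalg.norm(b[i+1]-b[i]) for i in (0,1)],"mid of diag",(b[0]+b[2])/2)
E
```

```text
[array([0.42131933, 0.27009122, 0.028     ]), array([0.65768614, 0.23135484, 0.028     ])] 0.2395198899341072 -9.30704184848708 [0.53950274 0.25072303 0.028     ]
[array([0.46795926, 0.10599953, 0.042     ]), array([0.54844172, 0.14371902, 0.042     ]), array([0.6055335, 0.0286523, 0.042    ])] [np.float64(0.0888829896975167), np.float64(0.12845162864987247)] mid of diag [0.53674638 0.06732592 0.042     ]
```

Call:
jog_arm(
  increments=[
    [[-0.03,0.02,-0.08,0,0.01,0,-1],[-0.06,0.04,-0.16,0,0.02,0,-1],[-0.1,0.06,-0.24,0,0.03,0,-1],[-0.13,0.09,-0.31,0,0.04,0,-1],[-0.16,0.11,-0.39,0,0.05,0,-1],[-0.19,0.13,-0.46,0,0.06,0,-1],[-0.21,0.16,-0.54,0,0.068,0,-1],[-0.21,0.16,-0.54,0,0.068,0,-1],[-0.21,0.16,-0.54,0,0.068,0,-1]],
  ],
)

```text
time_s: 2.53
tool_pos: [0.4551, -0.0222, 0.2979]
tool_rot: [-1.571, 0.001, -0.153]
ft_force: [0.7, 1.0, 0.6]
gripper_width: -0.0003
```

```bash
python3 - <<'E'
from h import *
st(); plan([0.464,-0.026,0.025],-9.4)
E
```

```text
t 2.53 pos [ 0.4551 -0.0222  0.2979] yaw [-90.    0.1  -8.8] F [0.7 1.  0.6] w -0.0003
q [-0.54  0.23  0.62  1.91 -0.15  1.05 -0.02]
d [0.0241, 0.6823, -0.0057] a [0.0, 0.0017, -0.0002] rows>=6.5/0.1
```

Call:
jog_arm(
  increments=[
    [[0.01,0.09,-0.003,0,0.0015,0,-1],[0.02,0.18,-0.005,0,0.0015,0,-1],[0.02,0.27,-0.005,0,0.0015,0,-1],[0.02,0.36,-0.005,0,0.0015,0,-1],[0.02,0.45,-0.005,0,0.0015,0,-1],[0.02,0.54,-0.005,0,0.0015,0,-1],[0.02,0.62,-0.005,0,0.0015,0,-1],[0.02,0.67,-0.005,0,0.0015,0,-1],[0.02,0.68,-0.005,0,0.0015,0,-1],[0.02,0.68,-0.005,0,0.0015,0,-1]],
  ],
)

```text
time_s: 3.37
tool_pos: [0.4629, -0.0233, 0.0254]
tool_rot: [-1.57, 0.003, -0.159]
ft_force: [0.2, -0.9, -0.0]
gripper_width: 0.0001
```

```bash
python3 - <<'E'
from h import *
st(); 
for n in ("side","top"): cv2.imwrite(f"pics/{n}2.png",read_camera(n)[:,:,::-1])
a=cv2.imread("pics/top2.png")[150:270,230:350];b=cv2.imread("pics/side2.png")[110:230,230:350]
cv2.imwrite("pics/c2.png",cv2.resize(np.hstack([a,b]),None,fx=3.3,fy=3.3,interpolation=cv2.INTER_CUBIC))
E
```

```text
t 3.37 pos [ 0.4629 -0.0233  0.0254] yaw [-90.    0.1  -9.1] F [ 0.2 -0.9 -0. ] w 0.0001
q [-0.25  0.64  0.29  2.21 -0.52  0.36  0.33]
```

View pics/c2.png

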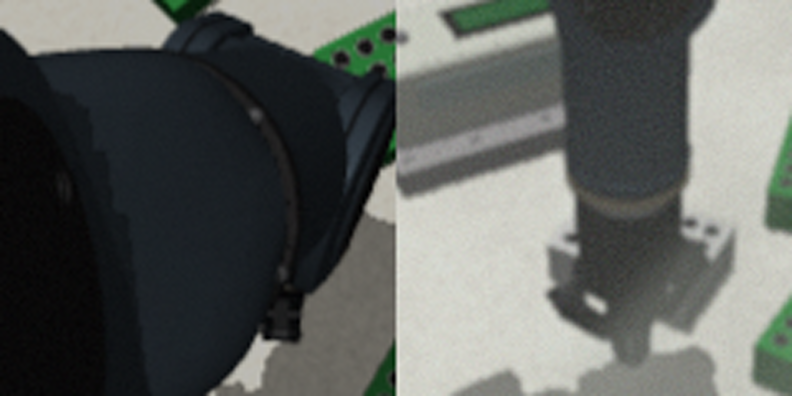

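Call:
jog_arm(
  increments=[
    [[0.03,0,0.02,0,0,0,-1],[0.06,0,0.04,0,0,0,-1],[0.08,0,0.056,0,0,0,-1],[0.09,0,0.061,0,0,0,-1],[0.105,0,0.067,0,0,0,-1],[0.12,0,0.073,0,0,0,-1],[0.135,0,0.079,0,0,0,-1],[0.15,0,0.085,0,0,0,-1],[0.165,0,0.091,0,0,0,-1],[0.165,0,0.091,0,0,0,-1]],
  ],
)

```text
time_s: 4.3
tool_pos: [0.5361, 0.0009, 0.0263]
tool_rot: [-1.571, -0.002, -0.16]
ft_force: [0.7, -0.3, 0.6]
gripper_width: -0.0
```

```bash
cat > look.py <<'E'
import sys
from h import *
k=sys.argv[1]
st(); 
I={}
for n in ("side","top","wrist"): I[n]=read_camera(n)[:,:,::-1]; cv2.imwrite(f"pics/{n}{k}.png",I[n])
a=I["top"][130:270,170:360];b=I["side"][110:250,190:380]
cv2.imwrite(f"pics/c{k}.png",cv2.resize(np.hstack([a,b]),None,fx=2.1,fy=2.1,interpolation=cv2.INTER_CUBIC))
E
python3 look.py 3
```

```text
t 4.3 pos [0.5361 0.0009 0.0263] yaw [-90.   -0.1  -9.2] F [ 0.7 -0.3  0.6] w -0.0
q [-0.32  0.7   0.36  2.03 -0.5   0.49  0.25]
```

View pics/c3.png

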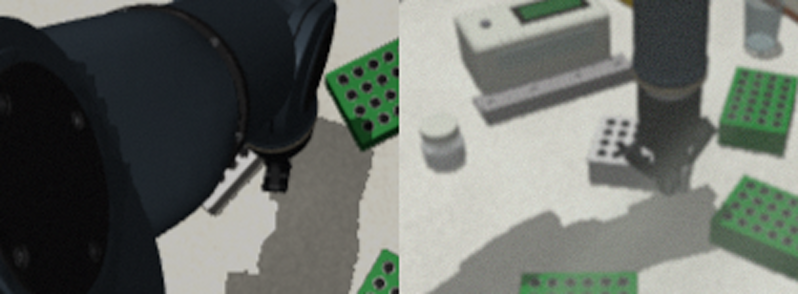

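View pics/wrist3.png

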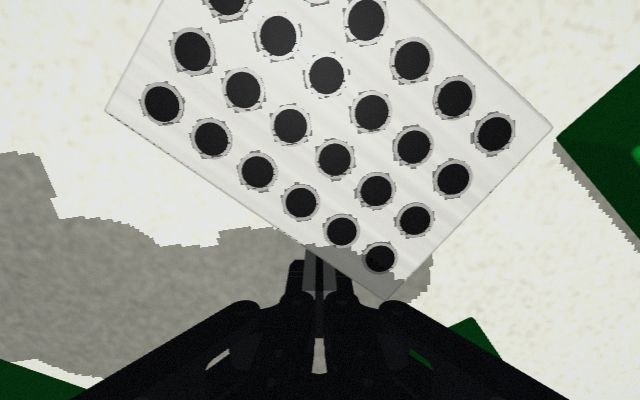

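```bash
cat > blk.py <<'E'
from h import *
def blk(name,pts,z=.042):
    b=np.array([ray(name,p,z)[:2] for p in pts]); 
    e=np.diff(b,axis=0)
    print("pts",b.round(4).tolist(),"len",np.linalg.norm(e,axis=1).round(4),"yaw",np.degrees(np.arctan2(e[:,1],e[:,0])).round(1))
    if len(b)>2: print("diag mid",((b[0]+b[2])/2).round(4))
E
python3 - <<'E'
from blk import *
blk("wrist",[(105,110),(390,300),(553,127)])
E
```

```text
pts [[0.4745, 0.0879], [0.5636, -0.0039], [0.626, 0.0576]] len [0.128  0.0876] yaw [-45.9  44.6]
diag mid [0.5502 0.0727]
```

```bash
python3 - <<'E'
from h import *
for p in [(249,122),(288,149),(310,131),(278,97)]: print(ray("top",p,.042).round(4))
for p in [(325,169),(342,199)]: print(ray("top",p,.042).round(4))
print("wrist",ray("wrist",(556,135),.042),ray("wrist",(556,145),.0))
E
```

```text
[0.7419 0.119  0.042 ]
[0.663  0.0288 0.042 ]
[ 0.7042 -0.0278  0.042 ]
[0.8019 0.0438 0.042 ]
[ 0.6044 -0.0553  0.042 ]
[ 0.5277 -0.0881  0.042 ]
wrist [0.62718854 0.05457535 0.042     ] [0.65659412 0.03960058 0.        ]
```

Call:
jog_arm(
  increments=[
    [[-0.033,0,-0.046,0,0,0,-1],[-0.033,-0.09,-0.046,0,0,0,-1],[-0.033,-0.18,-0.046,0,0,0,-1],[-0.02,-0.19,0.05,0,0,0,-1],[-0.01,-0.19,0.15,0,0,0,-1],[0.01,-0.19,0.25,0,0,0,-1],[0.03,-0.19,0.35,0,0,0,-1],[0.04,-0.19,0.45,0,0,0,-1],[0.04,-0.19,0.45,0,0,0,-1],[0.04,-0.19,0.45,0,0,0,-1]],
  ],
)

```text
time_s: 5.28
tool_pos: [0.5785, 0.1794, 0.1016]
tool_rot: [-1.57, 0.001, -0.155]
ft_force: [-0.4, -0.4, -0.3]
gripper_width: -0.0004
```

```bash
python3 look.py 4
```

```text
t 5.28 pos [0.5785 0.1794 0.1016] yaw [-89.9   0.   -8.9] F [-0.4 -0.4 -0.3] w -0.0004
q [-0.68  0.68  0.5   1.8  -0.45  0.77 -0.11]
```

View pics/c4.png

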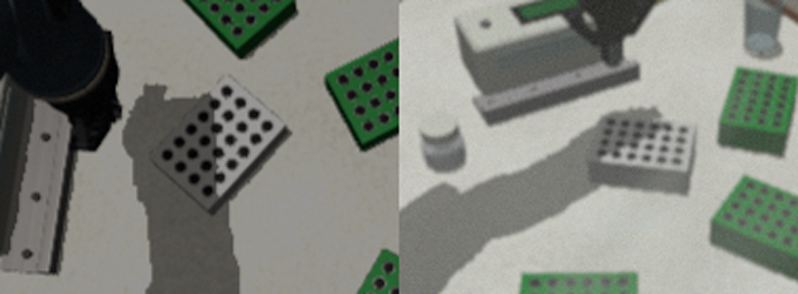

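View pics/wrist4.png

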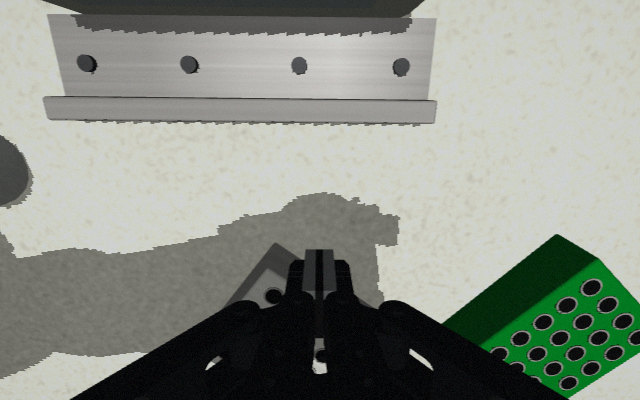

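```bash
python3 - <<'E'
from blk import *
t=lambda u,v:(170+u/2.1-.25,130+v/2.1-.25)
blk("top",[t(*p) for p in [(228,76),(291,131),(211,209),(152,157)]])
s=lambda u,v:(190+(u-399)/2.1-.25,110+v/2.1-.25)
blk("side",[s(*p) for p in [(697,126),(690,167),(589,151),(604,115)]])
blk("wrist",[(43,116),(436,122)],.028)
blk("wrist",[(275,243),(306,270)],.0)
E
```

```text
pts [[0.6225, 0.0549], [0.5516, -0.0111], [0.4721, 0.0834], [0.5364, 0.1451]] len [0.0968 0.1235 0.0892] yaw [-137.1  130.1   43.8]
diag mid [0.5473 0.0691]
pts [[0.6255, 0.0518], [0.5679, -0.0045], [0.4827, 0.0972], [0.5393, 0.1448]] len [0.0806 0.1327 0.074 ] yaw [-135.6  130.    40.1]
diag mid [0.5541 0.0745]
pts [[0.4225, 0.2687], [0.6599, 0.226]] len [0.2413] yaw [-10.2]
pts [[0.5388, 0.1485], [0.5588, 0.1206]] len [0.0344] yaw [-54.4]
```

Call:
jog_arm(
  increments=[
    [[0,0.08,0,0,0,0,-1],[0,0.16,0,0,0,0,-1],[0,0.19,0,0,0,0,-1],[-0.005,0.19,-0.02,0,0,0,-1],[-0.01,0.19,-0.04,0,0,0,-1],[-0.015,0.19,-0.06,0,0,0,-1],[-0.02,0.19,-0.08,0,0,0,-1],[-0.02,0.19,-0.08,0,0,0,-1]],
  ],
)

```text
time_s: 6.1
tool_pos: [0.5659, 0.143, 0.0279]
tool_rot: [-1.571, -0.002, -0.164]
ft_force: [0.2, -1.3, -0.1]
gripper_width: 0.0001
```

Call:
jog_arm(
  increments=[
    [[-0.013,0,-0.006,0,0,0,-1],[-0.026,0,-0.013,0,0,0,-1],[-0.04,0,-0.02,0,0,0,-1],[-0.053,0,-0.026,0,0,0,-1],[-0.066,0,-0.033,0,0,0,-1],[-0.08,0,-0.04,0,0,0,-1],[-0.093,0,-0.046,0,0,0,-1],[-0.106,0,-0.052,0,0,0,-1],[-0.106,0,-0.052,0,0,0,-1]],
  ],
)

```text
time_s: 6.85
tool_pos: [0.5187, 0.1312, 0.0261]
tool_rot: [-1.572, 0.002, -0.161]
ft_force: [-0.7, -0.4, -0.5]
gripper_width: -0.0004
```

```bash
python3 look.py 5
```

```text
t 6.85 pos [0.5187 0.1312 0.0261] yaw [-90.    0.1  -9.2] F [-0.7 -0.4 -0.5] w -0.0004
q [-0.58  0.71  0.38  2.03 -0.53  0.5   0.03]
```

View pics/c5.png

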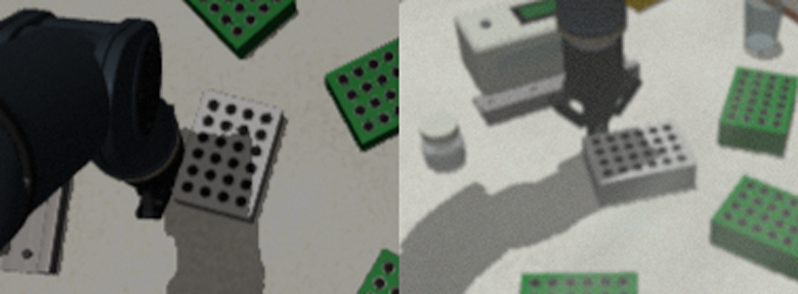

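```bash
python3 - <<'E'
from blk import *
t=lambda u,v:(170+u/2.1-.25,130+v/2.1-.25)
blk("top",[t(*p) for p in [(206,92),(284,108),(253,217),(175,200)]])
s=lambda u,v:(190+(u-399)/2.1-.25,110+v/2.1-.25)
blk("side",[s(*p) for p in [(693,160),(598,178),(584,141),(678,123)]])
E
```

```text
pts [[0.606, 0.0809], [0.5789, -0.0054], [0.459, 0.0383], [0.4858, 0.1221]] len [0.0904 0.1277 0.088 ] yaw [-107.4  160.    72.3]
diag mid [0.5325 0.0596]
pts [[0.5792, 0.0033], [0.4636, 0.049], [0.4884, 0.1171], [0.609, 0.0718]] len [0.1243 0.0725 0.1289] yaw [158.4  70.  -20.6]
diag mid [0.5338 0.0602]
```

Call:
jog_arm(
  increments=[
    [[-0.006,0,-0.01,0,0,0,-1],[-0.012,0,-0.02,0,0,0,-1],[-0.018,0,-0.03,0,0,0,-1],[-0.022,0,-0.036,0,0,0,-1],[-0.022,0,-0.036,0,0,0,-1],[-0.022,0,0.03,0,0,0,-1],[-0.022,-0.1,0.04,0,0,0,-1],[-0.022,-0.18,0.04,0,0,0,-1]],
  ],
)

```text
time_s: 7.67
tool_pos: [0.5137, 0.15, 0.0981]
tool_rot: [-1.573, 0.003, -0.159]
ft_force: [0.1, 0.8, 1.1]
gripper_width: -0.0002
```

```bash
python3 look.py 6
```

```text
t 7.67 pos [0.5137 0.15   0.0981] yaw [-90.1   0.2  -9.1] F [0.1 0.8 1.1] w -0.0002
q [-0.69  0.61  0.5   1.98 -0.46  0.66 -0.07]
```

View pics/c6.png

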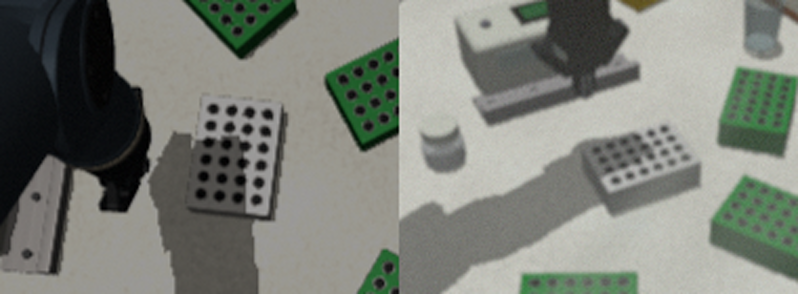

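View pics/wrist6.png

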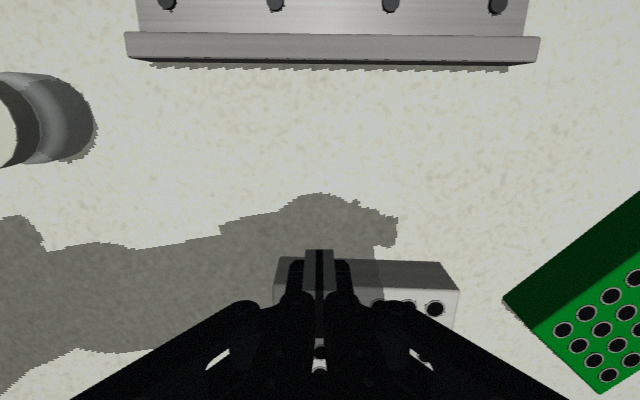

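```bash
python3 - <<'E'
from blk import *
t=lambda u,v:(170+u/2.1-.25,130+v/2.1-.25)
blk("top",[t(*p) for p in [(204,94),(282,101),(270,217),(189,210)]])
print("block bottom/top edges");blk("wrist",[(277,258),(443,262)],0.0); blk("wrist",[(273,283),(459,290)],.042)
print("fence");blk("wrist",[(125,57),(538,65)],.028)
E
```

```text
pts [[0.6038, 0.0833], [0.5873, -0.0038], [0.4572, 0.0198], [0.4732, 0.1075]] len [0.0887 0.1322 0.0891] yaw [-100.7  169.7   79.7]
diag mid [0.5305 0.0515]
block bottom/top edges
pts [[0.476, 0.1111], [0.6068, 0.0859]] len [0.1332] yaw [-10.9]
pts [[0.4791, 0.1147], [0.6024, 0.0888]] len [0.126] yaw [-11.9]
fence
pts [[0.4223, 0.2665], [0.6571, 0.2241]] len [0.2386] yaw [-10.3]
```

Call:
jog_arm(
  increments=[
    [[0.01,0,-0.07,0,0,0,0.2],[0.03,0,-0.15,0,0.001,0,0.2],[0.04,0,-0.22,0,0.002,0,0.2],[0.06,0,-0.3,0,0.002,0,0.2],[0.08,0,-0.37,0,0.002,0,0.2],[0.08,0,-0.41,0,0.002,0,0.2],[0.08,0,-0.41,0,0.002,0,0.2],[0.08,0,-0.41,0,0.002,0,0.2]],
  ],
)

```text
time_s: 8.48
tool_pos: [0.5191, -0.0193, 0.0977]
tool_rot: [-1.571, 0.001, -0.176]
ft_force: [0.3, 0.9, -0.5]
gripper_width: 0.0512
```

```bash
python3 look.py 7; python3 -c "
from h import *
plan([.519,-.018,.024],-9.7)"
```

```text
t 8.48 pos [ 0.5191 -0.0193  0.0977] yaw [-90.    0.1 -10.1] F [ 0.3  0.9 -0.5] w 0.0512
q [-0.36  0.58  0.46  2.02 -0.43  0.63  0.22]
d [-0.0009, 0.1846, -0.0031] a [-0.0001, -0.0004, -0.0001] rows>=1.8/0.0
```

View pics/wrist7.png

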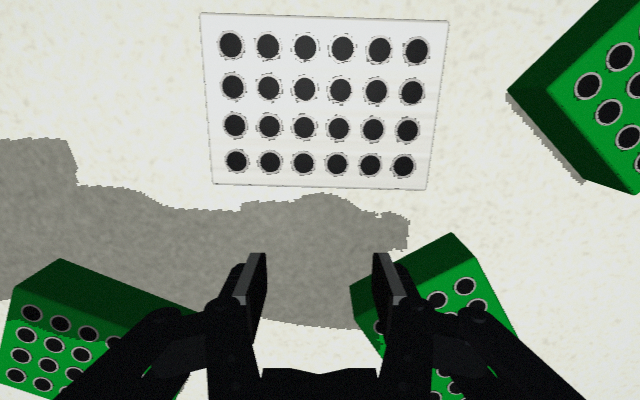

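View pics/c7.png

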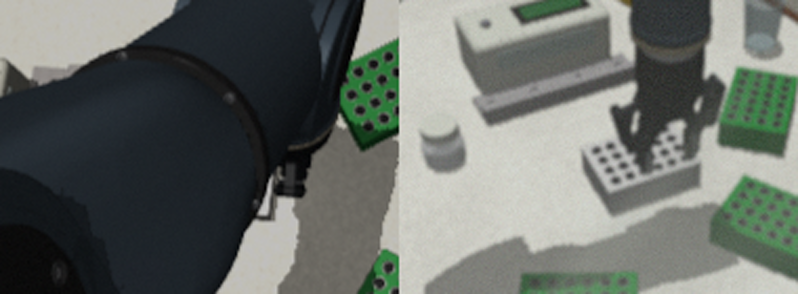

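```bash
python3 - <<'E'
from blk import *
blk("wrist",[(200,13),(449,22),(427,190),(212,184)])
print("green");blk("wrist",[(351,287),(452,233)],0.0)
blk("wrist",[(368,320),(473,258)],0.042)
p=np.array(r.read_state()["tool_pos"]); print(px("wrist",p-[0,0,.0]))
E
```

```text
pts [[0.4805, 0.1116], [0.6049, 0.0858], [0.5878, -0.0023], [0.4617, 0.0234]] len [0.1271 0.0898 0.1287] yaw [ -11.7 -101.   168.5]
diag mid [0.5341 0.0546]
green
pts [[0.5333, -0.0895], [0.6165, -0.0552]] len [0.0901] yaw [22.4]
pts [[0.5412, -0.0896], [0.6139, -0.0533]] len [0.0812] yaw [26.5]
[319.24888511 278.66222229]
```

Call:
jog_arm(
  increments=[
    [[0,0.09,0,0,-0.001,0,0.2],[0,0.17,0,0,-0.001,0,0.2],[0,0.185,0,0,-0.001,0,0.2],[0,0.185,0.015,0,-0.001,0,0.2],[0,0.185,0.03,0,-0.001,0,0.2],[0,0.185,0.045,0,-0.001,0,0.2],[0,0.185,0.06,0,-0.001,0,0.2],[0,0.185,0.075,0,-0.001,0,0.2],[0,0.185,0.09,0,-0.001,0,0.2],[0,0.185,0.105,0,-0.001,0,0.2]],
  ],
)

```text
time_s: 9.47
tool_pos: [0.5278, 0.023, 0.0256]
tool_rot: [-1.571, -0.002, -0.168]
ft_force: [-0.7, -6.2, 4.2]
gripper_width: 0.0513
```

```bash
python3 look.py 8
```

```text
t 9.47 pos [0.5278 0.023  0.0256] yaw [-90.   -0.1  -9.6] F [-0.7 -6.2  4.2] w 0.0513
q [-0.37  0.7   0.37  2.05 -0.53  0.48  0.23]
```

View pics/wrist8.png

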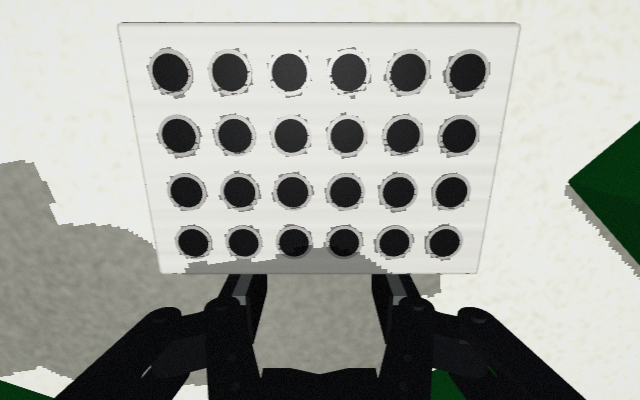

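View pics/c8.png

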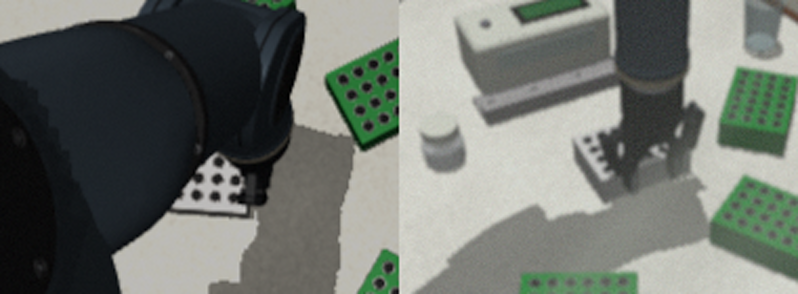

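Call:
jog_arm(
  increments=[
    [[0,0,0.015,0,0,0,0.2],[0,0,0.03,0,0,0,0.2],[0,0,0.05,0,0,0,0.2],[0,0,0.07,0,0,0,0.2],[0,0,0.09,0,0,0,0.2],[0,0,0.11,0,0,0,0.2],[0,0,0.13,0,0,0,0.2],[0,0,0.15,0,0,0,0.2],[0,0,0.165,0,0,0,0.2],[0,0,0.175,0,0,0,0.2]],
  ],
)

```text
time_s: 10.45
tool_pos: [0.5388, 0.0924, 0.0247]
tool_rot: [-1.571, -0.0, -0.167]
ft_force: [-0.8, -6.1, 4.0]
gripper_width: 0.0511
```

```bash
python3 look.py 9
```

```text
t 10.45 pos [0.5388 0.0924 0.0247] yaw [-90.   -0.   -9.6] F [-0.8 -6.1  4. ] w 0.0511
q [-0.51  0.72  0.4   2.01 -0.54  0.52  0.11]
```

View pics/wrist9.png

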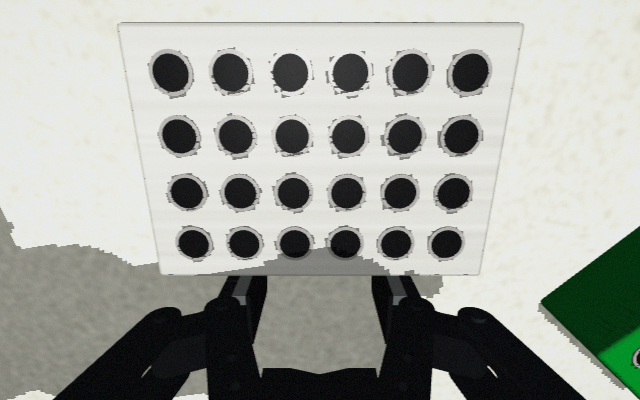

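View pics/c9.png

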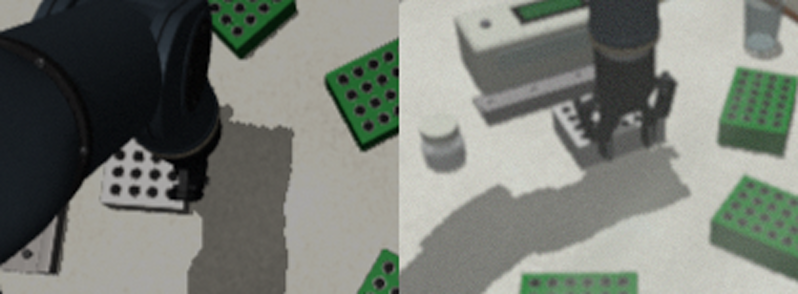

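Call:
jog_arm(
  increments=[
    [[0,0,0.01,0,0,0,0.2],[0,0,0.025,0,0,0,0.2],[0,0,0.04,0,0,0,0.2],[0,0,0.055,0,0,0,0.2],[0,0,0.07,0,0,0,0.2],[0,0,0.08,0,0,0,0.2],[0,0,0.085,0,0,0,0.2],[0,0,0.088,0,0,0,0.2]],
  ],
)

```text
time_s: 11.27
tool_pos: [0.5445, 0.1271, 0.0243]
tool_rot: [-1.571, -0.0, -0.167]
ft_force: [-1.3, -4.6, 3.5]
gripper_width: 0.0514
```

```bash
python3 look.py 10
```

```text
t 11.27 pos [0.5445 0.1271 0.0243] yaw [-90.   -0.   -9.6] F [-1.3 -4.6  3.5] w 0.0514
q [-0.57  0.74  0.41  1.97 -0.55  0.54  0.06]
```

View pics/wrist10.png

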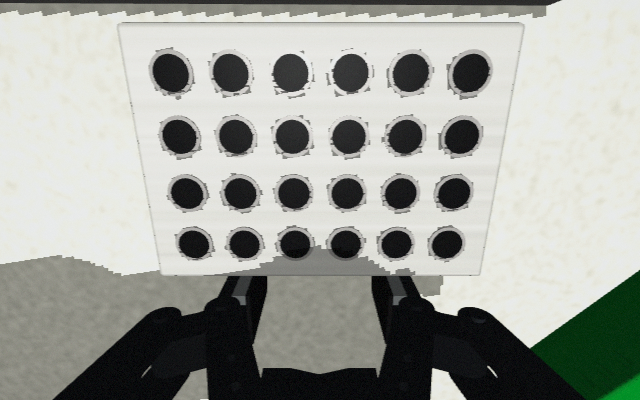

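View pics/c10.png

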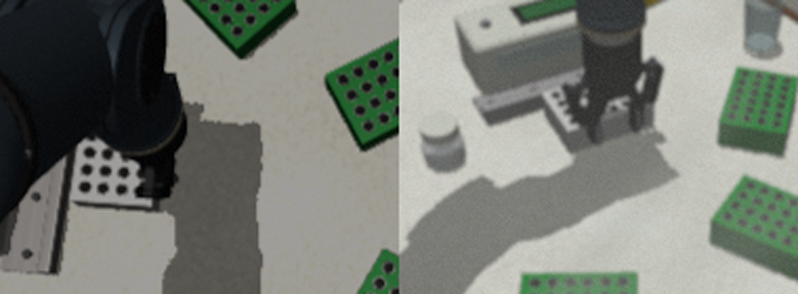

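```bash
python3 - <<'E'
from blk import *
print("blk");blk("wrist",[(118,24),(523,24)])
print("fence bottom edge");blk("wrist",[(20,2.5),(546,6)],0)
cv2.imwrite("pics/w10c.png",cv2.resize(cv2.imread("pics/wrist10.png")[0:40],None,fx=1.25,fy=6,interpolation=cv2.INTER_NEAREST))
E
```

```text
blk
pts [[0.4999, 0.2383], [0.624, 0.2173]] len [0.1259] yaw [-9.6]
fence bottom edge
pts [[0.4407, 0.2639], [0.6578, 0.2258]] len [0.2203] yaw [-9.9]
```

View pics/w10c.png

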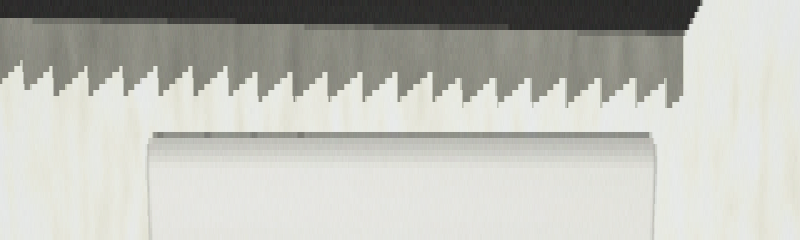

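Call:
jog_arm(
  increments=[
    [[0,0,0.004,0,0.001,0,0.2],[0,0,0.008,0,0.001,0,0.2],[0,0,0.012,0,0.001,0,0.2],[0,0,0.015,0,0.001,0,0.2],[0,0,0.018,0,0.001,0,0.2],[0,0,0.021,0,0.001,0,0.2],[0,0,0.023,0,0.001,0,0.2],[0,0,0.025,0,0.001,0,0.2]],
  ],
)

```text
time_s: 12.08
tool_pos: [0.5462, 0.137, 0.0243]
tool_rot: [-1.571, 0.0, -0.173]
ft_force: [-0.1, -3.9, 1.6]
gripper_width: 0.0509
```

```bash
python3 look.py 11;python3 - <<'E'
from h import *
cv2.imwrite("pics/w11c.png",cv2.resize(cv2.imread("pics/wrist11.png")[0:40],None,fx=1.25,fy=6,interpolation=cv2.INTER_NEAREST))
E
```

```text
t 12.08 pos [0.5462 0.137  0.0243] yaw [-90.    0.   -9.9] F [-0.1 -3.9  1.6] w 0.0509
q [-0.59  0.74  0.42  1.96 -0.55  0.55  0.04]
```

View pics/w11c.png

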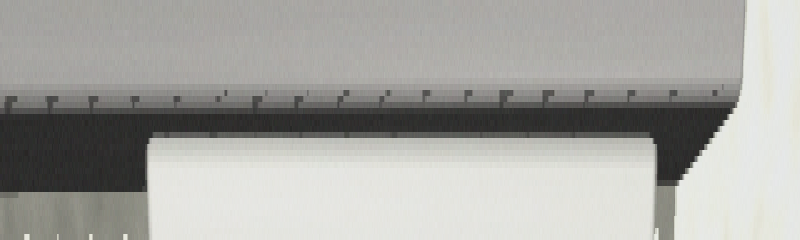

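```bash
python3 - <<'E'
from blk import *
b=ray("wrist",(320,22.7),.042); f=ray("wrist",(320,18),.028); g=ray("wrist",(320,17),.028)
print(b,f,g, (f-b)@[.172,.985,0])
print("expected from tcp:", (np.array([.540,.245])-r.read_state()["tool_pos"][:2])@[.172,.985]-.103)
E
```

```text
[0.5641674  0.23794269 0.042     ] [0.56488949 0.24182492 0.028     ] [0.56494245 0.24212827 0.028     ] 0.003948188446544548
expected from tcp: 0.002126083306999149
```

Gap 2–4 mm; continue in ~1 mm steps until the force rises.

Call:
jog_arm(
  increments=[
    [[0,0,0.003,0,0,0,0.2],[0,0,0.005,0,0,0,0.2],[0,0,0.007,0,0,0,0.2],[0,0,0.009,0,0,0,0.2],[0,0,0.01,0,0,0,0.2]],
  ],
)

```text
time_s: 12.65
tool_pos: [0.5469, 0.1405, 0.0243]
tool_rot: [-1.571, -0.0, -0.173]
ft_force: [-1.3, -6.9, 0.4]
gripper_width: 0.0514
```

Call:
jog_arm(
  increments=[
    [[0,0,0.002,0,0,0,0.2],[0,0,0.004,0,0,0,0.2],[0,0,0.005,0,0,0,0.2]],
  ],
)

```text
time_s: 12.9
tool_pos: [0.5469, 0.1406, 0.0243]
tool_rot: [-1.573, 0.0, -0.174]
ft_force: [-1.5, -12.2, 2.3]
gripper_width: 0.0514
```

```bash
python3 look.py 12;python3 - <<'E'
from h import *
print(r.read_state()["torque"])
cv2.imwrite("pics/w12c.png",cv2.resize(cv2.imread("pics/wrist12.png")[0:40],None,fx=1.25,fy=6,interpolation=cv2.INTER_NEAREST))
E
```

```text
t 12.9 pos [0.5469 0.1406 0.0243] yaw [-90.2   0.  -10. ] F [ -1.5 -12.2   2.3] w 0.0514
q [-0.6   0.75  0.42  1.96 -0.55  0.55  0.03]
[-2.29044452  0.42595883  0.37031562]
```

View pics/w12c.png

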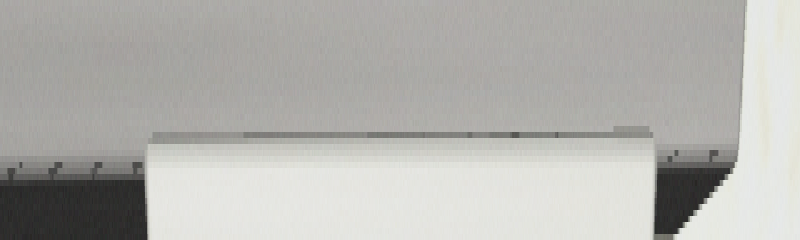

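Call:
jog_arm(
  increments=[
    [[0,0,0.002,0,0,0,0.2],[0,0,0.004,0,0,0,0.2],[0,0,0.006,0,0,0,0.2],[0,0,0.006,0,0,0,0.2]],
  ],
)

```text
time_s: 13.38
tool_pos: [0.547, 0.1406, 0.0243]
tool_rot: [-1.576, 0.0, -0.176]
ft_force: [-3.3, -18.7, 5.1]
gripper_width: 0.0511
```

```bash
python3 -c "
from h import *
st()"
```

```text
t 13.38 pos [0.547  0.1406 0.0243] yaw [-90.3   0.  -10.1] F [ -3.3 -18.7   5.1] w 0.0511
q [-0.6   0.75  0.43  1.96 -0.55  0.56  0.02]
```

Call:
jog_arm(
  increments=[
    [[0,0,0,0,0,0,0.2],[0,0,-0.006,0,0,0,0.2],[0,0,-0.015,0,0,0,0.2],[0,0,-0.03,0,0,0,0.2],[0,0,-0.06,0,0,0,0.2],[0,0,-0.09,0,0,0,0.2],[0,-0.08,-0.1,0,0,0,0.2],[0,-0.17,-0.1,0,0,0,0.2],[0,-0.26,-0.1,0,0,0,0.2],[0,-0.35,-0.1,0,0,0,0.2]],
  ],
)

```text
time_s: 14.22
tool_pos: [0.5402, 0.1043, 0.1658]
tool_rot: [-1.571, 0.001, -0.175]
ft_force: [0.5, 1.3, -0.4]
gripper_width: 0.0512
```

Call:
jog_arm(
  increments=[
    [[0,-0.08,-0.05,0,0,0,0.2],[0,-0.16,-0.12,0,0,0,0.2],[0,-0.2,-0.2,0,0,0,0.2],[0,-0.2,-0.3,0,0,0,0.2],[0,-0.2,-0.4,0,0,0,0.2],[0,-0.2,-0.5,0,0,0,0.2],[0,-0.2,-0.6,0,0,0,0.2],[0,-0.2,-0.6,0,0,0,0.2],[0,-0.2,-0.6,0,0,0,0.2]],
  ],
)

```text
time_s: 14.97
tool_pos: [0.498, -0.1342, 0.2446]
tool_rot: [-1.571, -0.001, -0.18]
ft_force: [-0.4, 0.8, 0.2]
gripper_width: 0.051
```

```bash
python3 look.py 13; python3 - <<'E'
import cv2
im=cv2.imread("pics/top13.png")
cv2.imwrite("pics/ct13.png",cv2.resize(im[140:270,150:310],None,fx=4.5,fy=4.5,interpolation=cv2.INTER_CUBIC))
E
```

```text
t 14.97 pos [ 0.498  -0.1342  0.2446] yaw [-90.   -0.  -10.3] F [-0.4  0.8  0.2] w 0.051
q [-0.29  0.4   0.66  1.87 -0.3   0.97  0.32]
```

View pics/side13.png

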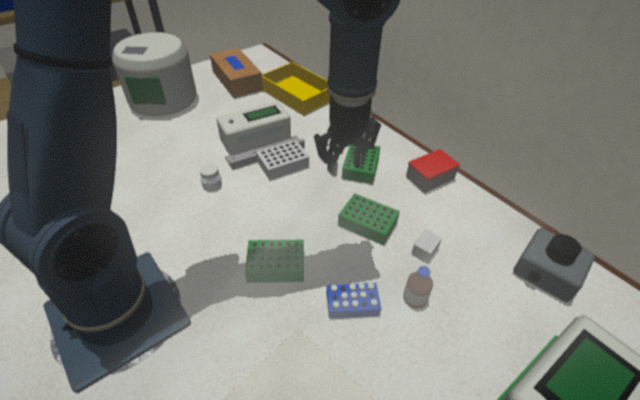

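View pics/ct13.png

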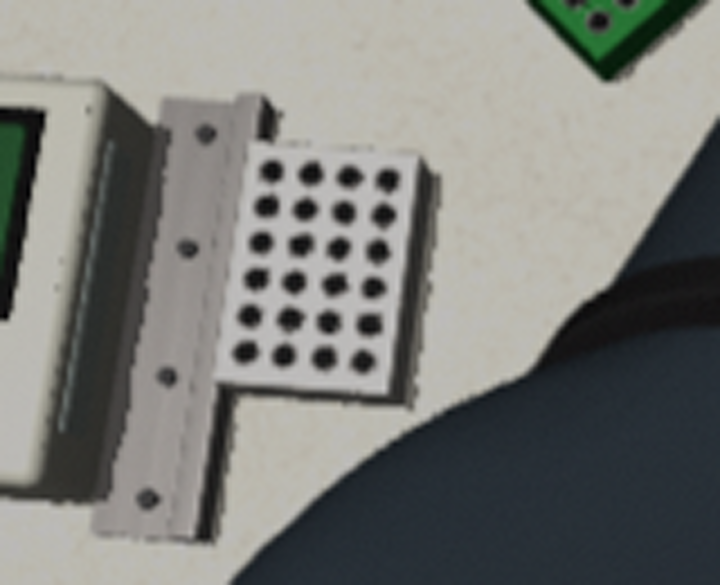

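View pics/top13.png

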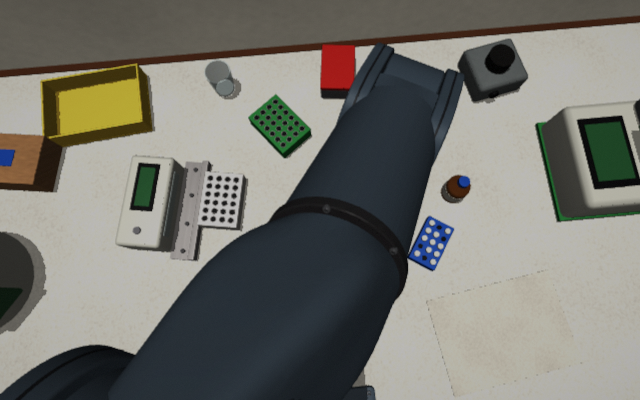

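```bash
python3 - <<'E'
from blk import *
t=lambda u,v:(150+u/4.5-.39,140+v/4.5-.39)
blk("top",[t(*p) for p in [(249,142),(420,155),(389,394),(216,383)]])
print("fence"); blk("top",[t(*p) for p in [(264,96),(197,535)]],.028)
a=cv2.cvtColor(cv2.imread("pics/side0.png"),cv2.COLOR_BGR2HSV);b=cv2.cvtColor(cv2.imread("pics/side13.png"),cv2.COLOR_BGR2HSV)
for n,roi,lo,hi in (("rack",(270,320,315,395),(100,120,60),(130,255,255)),("cap",(255,280,410,440),(95,100,60),(130,255,255)),("greenN",(185,245,330,405),(45,80,40),(80,255,255)),("red",(145,185,400,465),(0,150,100),(10,255,255))):
    y0,y1,x0,x1=roi
    print(n,[np.array(cv2.moments(cv2.inRange(i[y0:y1,x0:x1],lo,hi),True)["m10"])/max(1,cv2.countNonZero(cv2.inRange(i[y0:y1,x0:x1],lo,hi))) for i in (a,b)])
A=cv2.imread("pics/side0.png");B=cv2.imread("pics/side13.png");W=cv2.imread("pics/wrist13.png")
cv2.imwrite("pics/c13b.png",np.vstack([cv2.resize(np.hstack([A[100:200,180:330],B[100:200,180:330]]),(780,260),interpolation=cv2.INTER_CUBIC),cv2.resize(np.hstack([A[200:320,230:450],B[200:320,230:450]]),(780,213)) ]))
E
```

```text
pts [[0.626, 0.2296], [0.6103, 0.1398], [0.4844, 0.1615], [0.4984, 0.2495]] len [0.0911 0.1278 0.0892] yaw [-99.9 170.3  81. ]
diag mid [0.5552 0.1955]
fence
pts [[0.6559, 0.2247], [0.4235, 0.2649]] len [0.2359] yaw [170.2]
rack [np.float64(21.653846153846153), np.float64(22.17751479289941)]
cap [np.float64(0.0), np.float64(0.0)]
greenN [np.float64(40.07439446366782), np.float64(39.70266040688576)]
red [np.float64(34.12789115646258), np.float64(34.035374149659866)]
```

View pics/c13b.png

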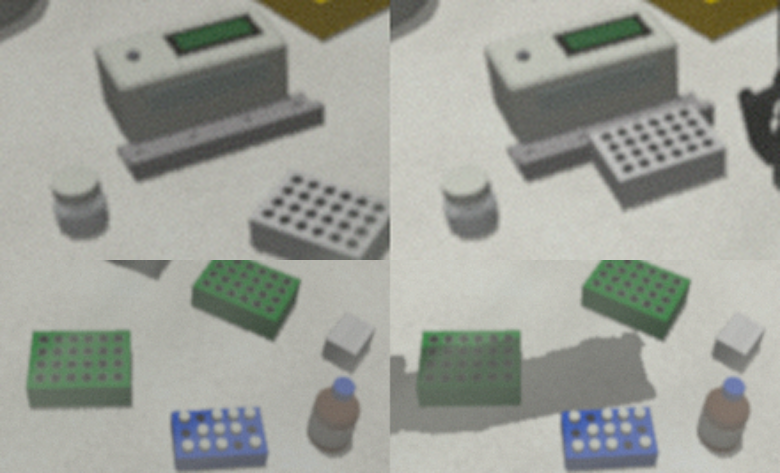

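View pics/wrist13.png

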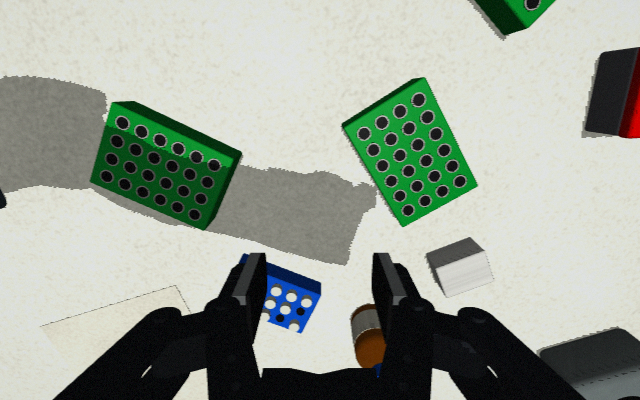

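```bash
python3 -c "
from h import *
s=r.read_state(); print(abs(s['joint_velocities']).max(), s['ft_force'])
print(r.sign_off())"
```

```text
0.0216023239492172 [ 0.12893164  0.19872262 -0.29804859]
the job is handed in; nothing more can be done
None
```

The tube block is home: one long side lies flat against the fence and the whole block is within the fence's length. I handed the job in at about 15 s of the 72 s allowed.

**What I did:**
- **Turning:** I turned the block about 55° anticlockwise while it was well clear. I pushed first the robot-facing long side near one corner, then the opposite long side near the diagonally opposite corner.
- **Pushing home:** I drove it square to the fence with the two part-open fingers held parallel to the fence. It never ran in corner first. I seated it with a brief press of about 19 N, then backed the hand off and lifted it clear.

**Last checks:**
- **Angle:** The block's yaw measured about −9.7° and the fence's −9.8°, both from the top camera.
- **Contact:** The hand stopped advancing while the force rose, and no gap shows in the pictures.
- **Position along the fence:** The block's centre is about 23 mm off the fence's middle, which leaves about 32 mm spare at the nearer end.
- **Everything else:** The rack, bottle, jar, spare insert and green blocks look unmoved in before-and-after pictures. The numeric check of the bottle cap found no pixels, so the bottle was judged by eye.

**Disagreement:** The wrist camera placed things up to about 7 mm from the two fixed cameras in y, and cameras differed by about 1° on the fence's angle. I therefore relied on contact force for the final seating.

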